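Load the filter carrier and fit it into the filter housing

ROBOT

A 6-joint arm with a two-finger parallel gripper is mounted at the origin on the work surface. World frame = base frame: x ahead of the robot, y to its left, z up, the work surface at z = 0. Lengths are in m, angles in degrees, forces in N, time in s.
With the tool pointing down it reaches from about 0.25 to 0.725 m from the base axis. Payload 9.7 kg.
Tool frame: the origin (TCP) lies midway between the tips of the shut fingers; the grasp point (between the pads) lies 19 mm behind it; z points along the fingers, x is the direction in which the jaws open and shut, and the axes are right-handed (so a half turn about z gives the same grasp; the last joint's range is limited). The gripper opens to 85 mm and grips with 20 to 120 N. Pads are 22 mm wide; open, the fingers measure 114 mm over their backs; the gripper's body (76 mm by 85 mm) begins 54 mm behind the grasp point. The pads swing forward as they close: fully open they stand 13 mm farther back than shut.
Start: joints at [-73.682, 4.979, 10.078, 95.1, 0, 90], TCP at [0.155, -0.528, 0.231] pointing down, gripper open.
Joint ranges: [-179.16, 179.16], [-48.56, 103.87], [-65.8, 70.77], [-126.05, 130.52], [-82.76, 87.17], [-180, 180]. Speed limits (degrees/s): [127.2, 127.2, 147.25, 180, 180, 180].

INTERFACE

Orientations are given as [roll, pitch, yaw] about the fixed x, y, z axes, in that order (R = Rz(yaw) Ry(pitch) Rx(roll)).
In Python, from workcell import bot, optics gives the robot as it stands.
- The arm moves only by the shell command python3 -m creep 'ROWS' [FORCE]. ROWS is JSON, a list of rows, each a list of 7 numbers: the shift along the tool's x, y, z in m, then the turn, a rotation vector about the tool's x, y, z in rad, then the opening, from 0 (shut) to 1 (fully open). A call has 1 to 8 rows; each row is the pose to reach, as a shift and turn from the pose commanded when the call began, along the tool's axes at that moment; what a row does not reach only later rows make up. A row lasts 1/10 s, in which the tool goes at most 50 mm and 8.59 degrees, less where a joint would pass 70% of its speed; a pose out of reach is approached as far as the arm can. A call with a gripper value outside its range is refused whole. The fingers move at their own pace and stop on an object; FORCE is the grip in N (left out, the last holds). Time passes only in rows, so rows that repeat a pose let the fingers close. It gives the time, the measured TCP pose, the force and the opening at its end, in the units of the state.
- bot.get_obs(): the state, without advancing time (a new reading comes with each control period).
- optics.camera(name): name is "side" or "top"; returns the picture (420x560x3 uint8, red, green, blue); there is no depth.
- optics.camera_params(name): a dict with "camera_matrix" (3x3 intrinsics, pixels), "R" (3x3) and "t" (3): a world point X has camera coordinates R X + t. Camera axes: x right, y down, z forward; pixel columns grow to the right and rows downward; lengths in m; the calibration is good to about 2 mm. A picture is of the moment at which its call begins. camera_params takes no time and is no camera call.
- bot.job_done(): hands the job in, once; it reports no verdict.
The state is a dict: "time": time; "q": joint angles; "qd": joint speeds; "joint_efforts": joint torques, N m; "ee_pos": TCP position; "tcp_rot": TCP orientation; "wrist_force": force on the tool from outside, world axes, zero at the start; "torque": the same for the moment, N m; "opening": finger opening in m.
Only numpy, scipy, OpenCV 4.12 (cv2) and the standard library are available. Lean on these libraries where they do the work, as an engineer would, in place of code of your own. Each camera call takes 0.05 s, during which the arm holds its last target.

TASK

Two pleated ring filters stand on the bench: put the short one over the rod of the steel carrier (the round plate with an upright rod) so that it sits flat on the plate. Then take the loaded carrier by its rod and lower the two together, upright and without dropping them, into the round aluminium filter housing until the plate rests on its floor, and let go. Leave the tall filter where it stands.

Things in the scene. Friction and masses are not known exactly. Their poses are not given: they have to be found in the camera images.
- short_filter_mid (a point): Centre (half-way up, on the axis) of the short filter: a loose pleated paper ring, open right through, outside diameter 52 mm, bore 34 mm, height 40 mm, standing on the bench, axis z up, about 70 g. It stands 20 mm above whatever it rests on. Held in its upper half (about 28 mm above its lower end) it leaves more room for the rod that comes up between the fingers.
- tall_filter_mid (a point): Centre (half-way up) of the tall filter, which is not wanted and must stay where it is: the same pleated ring, outside diameter 52 mm, but 80 mm high.
- carrier_mid (a point): Point on the axis of the carrier, 38 mm above the underside of its plate (half-way up). The carrier is loose steel, about 300 g: a round plate of 72 mm diameter and 6 mm thickness, lying flat, with a plain upright rod of 16 mm diameter in its centre, whose top is 76 mm above the plate's underside. Axis z runs up the rod. The short filter on it reaches up to 46 mm above the underside, so the top 30 mm of the rod stay free to grip; the filter has 9 mm of play around the rod.
- housing_floor (a point): Centre of the inner floor of the filter housing: a fixed round aluminium bowl, open at the top, inside diameter 92 mm, outside diameter 104 mm, on a grey round foot of 130 mm diameter with a short pipe at its side. Its floor is 15 mm above the bench and its rim 40 mm above that floor (55 mm above the bench). Axis z up. The carrier's plate has 10 mm of play all round in it; with the carrier seated, the filter's top and the rod stand above the rim.
There are look-alikes about, which are no part of the job. Leave any orange look-alike of the part that bears carrier_mid alone. What is shaped like the part that bears short_filter_mid but green is not meant.

How it is judged:
By the outcome, as a careful person would: the job done as asked, in the order asked, and still so for the second after the job is handed in, with the robot touching nothing.
It also fails if it takes over 64 s, if anything falls off the work surface, if the arm or the gripper's body presses on something with over 40 N, if the wrist force passes 120 N, or if a joint passes its speed limit or range.

## Working session

There is one attempt and no reset: what is moved stays moved. The work goes in short steps, Python scripts to look and compute and a shell command to move; the robot and the scene stay as the last step left them, time stands still between calls to the robot, and variables do not carry over. Pictures are saved under pics/ and viewed, and the job is handed in when it is done.

```bash
mkdir -p pics; ls; python3 - <<'E'
from workcell import bot, optics
import cv2
print(bot.get_obs())
for n in("side","top"):
    cv2.imwrite(f"pics/{n}0.png",optics.camera(n)[:,:,::-1]); print(n,optics.camera_params(n))
E
```

```text
pics
{'time': 0.0, 'q': array([-7.36823884e+01,  5.01152924e+00,  1.00352544e+01,  9.50991823e+01,
        1.20702592e-03,  9.00001927e+01]), 'qd': array([ 0.01595672, -0.00064674,  0.01588515, -0.11636162,  0.04678317,
       -0.01880857]), 'joint_efforts': array([ 5.96605914e-04, -5.20390248e+01,  4.64801717e+01,  1.64824032e-02,
        3.10076564e-05, -2.91398692e-07]), 'ee_pos': array([ 0.15447256, -0.52763145,  0.23058612]), 'tcp_rot': array([-1.79998793e+02,  7.54571596e-02, -7.36825811e+01]), 'wrist_force': array([-0.36484791,  0.08290123, -0.12813879]), 'torque': array([ 0.00720703, -0.00505904, -0.0186171 ]), 'opening': 0.08529258879294575}
side {'camera_matrix': array([[391.03583796,   0.        , 284.22411221],
       [  0.        , 391.03583796, 205.9868697 ],
       [  0.        ,   0.        ,   1.        ]]), 'R': array([[-0.78322607, -0.62150382,  0.0170269 ],
       [-0.4679955 ,  0.57130158, -0.6742364 ],
       [ 0.409313  , -0.53604804, -0.73831928]]), 't': array([0.42799715, 0.2890332 , 0.72221637])}
top {'camera_matrix': array([[447.40287419,   0.        , 277.82335745],
       [  0.        , 447.40287419, 210.13325376],
       [  0.        ,   0.        ,   1.        ]]), 'R': array([[-0.0115957 , -0.99992089,  0.00487317],
       [-0.98805712,  0.01070898, -0.15371544],
       [ 0.15365109, -0.00659741, -0.98810314]]), 't': array([0.00507731, 0.53226426, 0.96180365])}
```

View pics/side0.png

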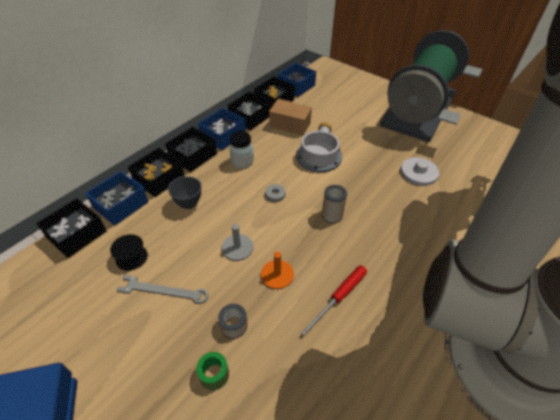

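View pics/top0.png

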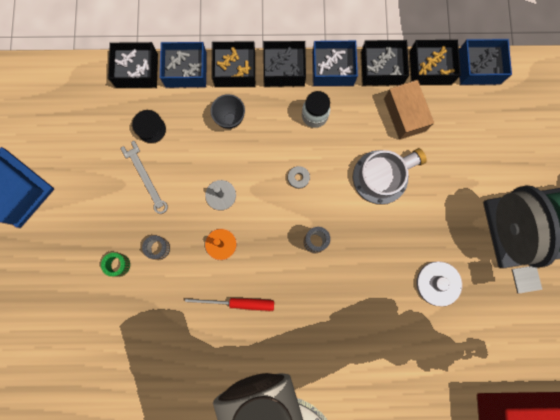

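The side view shows the short filter at about (233,320), the tall one at (334,204), the steel carrier at (237,240) and the housing at (320,150). In the top view they are at about (155,247), (317,239), (220,195) and (381,175). I'll enlarge these areas to read the points more closely.

```bash
python3 - <<'E'
import cv2,numpy as np
t=cv2.imread('pics/top0.png');s=cv2.imread('pics/side0.png')
def crop(im,u,v,h=32,k=6):
    c=cv2.resize(im[v-h:v+h,u-h:u+h],None,fx=k,fy=k,interpolation=cv2.INTER_CUBIC)
    for i in range(0,2*h,10):
        cv2.putText(c,str(u-h+i),(i*k,10),0,.35,(0,0,255),1);cv2.putText(c,str(v-h+i),(0,i*k+4),0,.35,(0,0,255),1)
        cv2.line(c,(i*k,12),(i*k,18),(0,0,255),1);cv2.line(c,(24,i*k),(30,i*k),(0,0,255),1)
    return c
cv2.imwrite('pics/topA.png',np.hstack([crop(t,155,247),crop(t,220,195)]))
cv2.imwrite('pics/topB.png',np.hstack([crop(t,382,175,40,5)[:384,:384],crop(t,317,239)]))
cv2.imwrite('pics/sideA.png',np.hstack([crop(s,233,320),crop(s,237,240)]))
cv2.imwrite('pics/sideB.png',np.hstack([crop(s,320,150),crop(s,334,204)]))
E
```

```text
(no output)
```

View pics/topA.png

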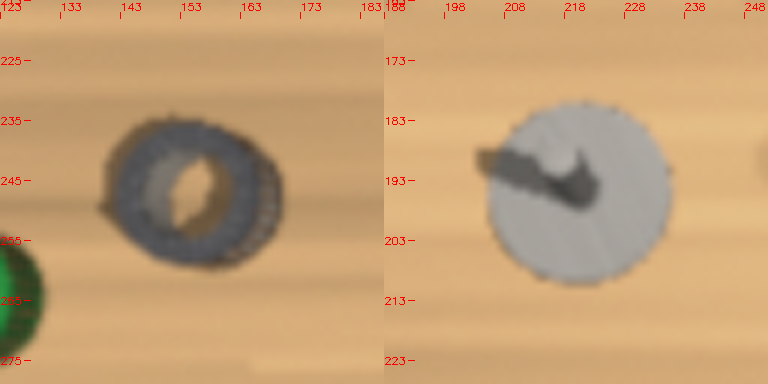

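View pics/topB.png

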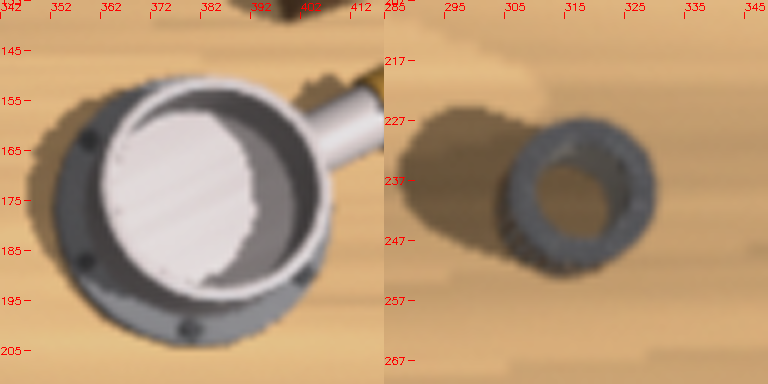

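View pics/sideA.png

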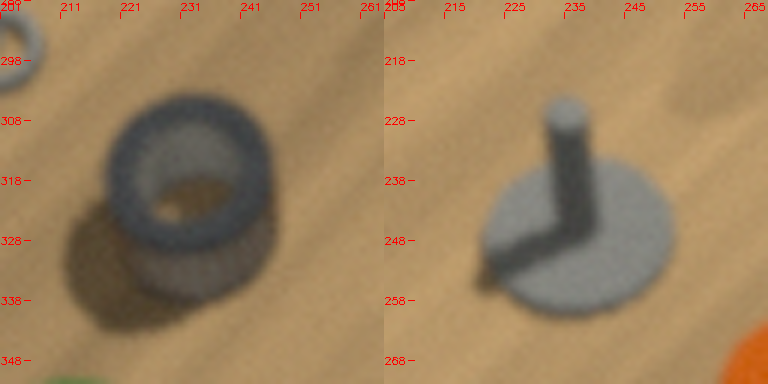

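View pics/sideB.png

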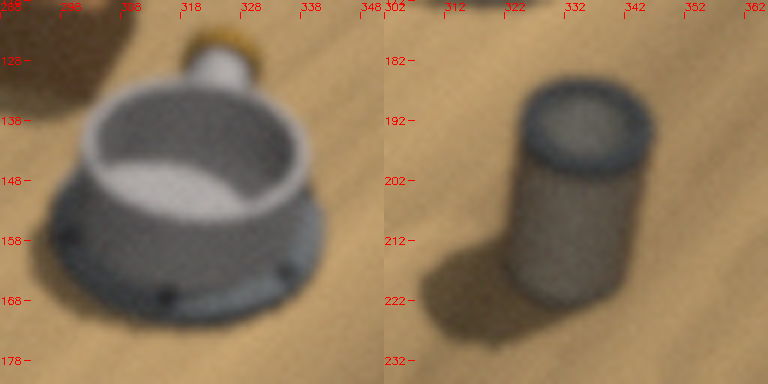

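```bash
cat > h.py <<'E'
import numpy as np,cv2
from workcell import bot,optics
P={n:optics.camera_params(n) for n in("side","top")}
def at(n,u,v,z):
    p=P[n];d=p["R"].T@np.linalg.solve(p["camera_matrix"],[u,v,1]);C=-p["R"].T@p["t"]
    return C+d*(z-C[2])/d[2]
def tri(a,b):
    A=[];B=[]
    for n,(u,v) in (("top",a),("side",b)):
        p=P[n];M=p["camera_matrix"]@np.c_[p["R"],p["t"]]
        A+=[M[0]-u*M[2],M[1]-v*M[2]]
    A=np.array(A);return np.linalg.lstsq(A[:,:3],-A[:,3],rcond=None)[0]
def proj(n,X):
    p=P[n];c=p["camera_matrix"]@(p["R"]@np.array(X)+p["t"]);return c[:2]/c[2]
E
python3 - <<'E'
from h import *
np.set_printoptions(precision=4,suppress=True)
for nm,a,b,z in [("filter top",(154.3,247.2),(232.5,316.9),.04),("plate",(220.7,195.2),(237.5,246.8),.006),("rodtop",(217,189.7),(235.3,226.7),.076),("rim",(384.9,172.5),(320.3,142.7),.055),("tall",(318.3,239.2),(335.7,193.2),.08)]:
    print(nm,at("top",*a,z),at("side",*b,z),tri(a,b))
E
```

```text
filter top [0.4524 0.2734 0.04  ] [0.4526 0.2748 0.04  ] [0.4529 0.2741 0.0382]
plate [0.5744 0.1317 0.006 ] [0.5752 0.1334 0.006 ] [0.5754 0.1322 0.0042]
rodtop [0.5733 0.1312 0.076 ] [0.5757 0.1324 0.076 ] [0.5743 0.1318 0.0759]
rim [ 0.6129 -0.2419  0.055 ] [ 0.6128 -0.2396  0.055 ] [ 0.6139 -0.2423  0.0526]
tall [ 0.4626 -0.0862  0.08  ] [ 0.4634 -0.0833  0.08  ] [ 0.4636 -0.0862  0.0772]
```

The two cameras agree to about 2–3 mm, and the triangulated heights match the given sizes. The targets are the filter at (0.4525, 0.274), the carrier at (0.5745, 0.132) and the housing at (0.613, -0.241).

```bash
cat >> h.py <<'E'
from scipy.spatial.transform import Rotation as Ro
def rel(p0,yaw0,p1,yaw1):
    A=Ro.from_euler('xyz',[180,0,yaw0],degrees=True);B=Ro.from_euler('xyz',[180,0,yaw1],degrees=True)
    return A.inv().apply(np.array(p1)-p0),(A.inv()*B).as_rotvec()
E
python3 -c "
from h import *
print(rel([.155,-.528,.231],-73.682,[.4525,.274,.15],0))"
```

```text
(array([-0.68610504, -0.51085235,  0.081     ]), array([ 0.00000000e+00,  1.57488782e-16, -1.28599350e+00]))
```

```bash
python3 -m creep '[[-0.686,-0.511,0.081,0,0,-1.286,1],[-0.686,-0.511,0.081,0,0,-1.286,1],[-0.686,-0.511,0.081,0,0,-1.286,1],[-0.686,-0.511,0.081,0,0,-1.286,1],[-0.686,-0.511,0.081,0,0,-1.286,1],[-0.686,-0.511,0.081,0,0,-1.286,1],[-0.686,-0.511,0.081,0,0,-1.286,1],[-0.686,-0.511,0.081,0,0,-1.286,1]]'; python3 -c "
from h import *
o=bot.get_obs();print(o['time'],o['ee_pos'],o['tcp_rot'])
print(rel(o['ee_pos'],o['tcp_rot'][2],[.4525,.274,.15],0))"
```

```text
time: 0.9
ee_pos: [0.2931, -0.1527, 0.1933]
tcp_rot: [180.0, -0.0, -4.6]
wrist_force: [2.0, -0.1, 0.1]
opening: 0.0852
0.9 [ 0.29306557 -0.15272534  0.19329075] [ 1.79990568e+02 -3.02454184e-02 -4.62294765e+00]
(array([ 0.12452246, -0.43818719,  0.04329075]), array([ 0.00000000e+00,  9.88114323e-18, -8.06856576e-02]))
```

```bash
python3 -m creep '[[0.1245,-0.438,0.043,0,0,-0.081,1],[0.1245,-0.438,0.043,0,0,-0.081,1],[0.1245,-0.438,0.043,0,0,-0.081,1],[0.1245,-0.438,0.043,0,0,-0.081,1],[0.1245,-0.438,0.043,0,0,-0.081,1],[0.1245,-0.438,0.043,0,0,-0.081,1],[0.1245,-0.438,0.043,0,0,-0.081,1],[0.1245,-0.438,0.043,0,0,-0.081,1]]'; python3 -m creep '[[0,0,0,0,0,0,1],[0,0,0,0,0,0,1],[0,0,0,0,0,0,1]]'; python3 -c "
from h import *
o=bot.get_obs();print(o['time'],o['ee_pos'],o['tcp_rot'])
print(rel(o['ee_pos'],o['tcp_rot'][2],[.4525,.274,.15],0))"
```

```text
time: 1.7
ee_pos: [0.4346, 0.2201, 0.1555]
tcp_rot: [180.0, -0.0, -0.2]
wrist_force: [1.3, -0.5, 0.5]
opening: 0.0852
time: 2.0
ee_pos: [0.4342, 0.2171, 0.156]
tcp_rot: [180.0, 0.0, -0.3]
wrist_force: [0.0, 0.1, 0.1]
opening: 0.0852
2.0 [0.43416307 0.21713571 0.15595626] [ 1.79977876e+02  2.48845680e-02 -3.01860074e-01]
(array([ 0.01803709, -0.05696011,  0.00595626]), array([ 0.00000000e+00,  6.45199308e-19, -5.26845217e-03]))
```

```bash
python3 -m creep '[[0.018,-0.057,0.05,0,0,-0.0053,1],[0.018,-0.057,0.05,0,0,-0.0053,1],[0.018,-0.057,0.05,0,0,-0.0053,1],[0.018,-0.057,0.05,0,0,-0.0053,1],[0.018,-0.057,0.05,0,0,-0.0053,1]]'; python3 -c "
from h import *
o=bot.get_obs();print(o['time'],o['ee_pos'],o['tcp_rot'])
print(rel(o['ee_pos'],o['tcp_rot'][2],[.4525,.274,.008],0))
for n in P: cv2.imwrite(f'pics/{n}1.png',optics.camera(n)[:,:,::-1])
a=cv2.imread('pics/side1.png')[220:400,130:350];b=cv2.imread('pics/top1.png')[150:330,60:280]
cv2.imwrite('pics/c1.png',cv2.resize(np.hstack([a,b]),None,fx=1.8,fy=1.8))
"
```

```text
time: 2.5
ee_pos: [0.4531, 0.2737, 0.1074]
tcp_rot: [-180.0, -0.1, -0.1]
wrist_force: [-0.6, 0.2, -0.3]
opening: 0.0853
2.5 [0.45307377 0.2736916  0.10737341] [-1.79956856e+02 -8.22953421e-02 -5.93669516e-02]
(array([-0.00057409, -0.00030781,  0.09937341]), array([ 0.00000000e+00,  1.26891628e-19, -1.03614877e-03]))
```

View pics/c1.png

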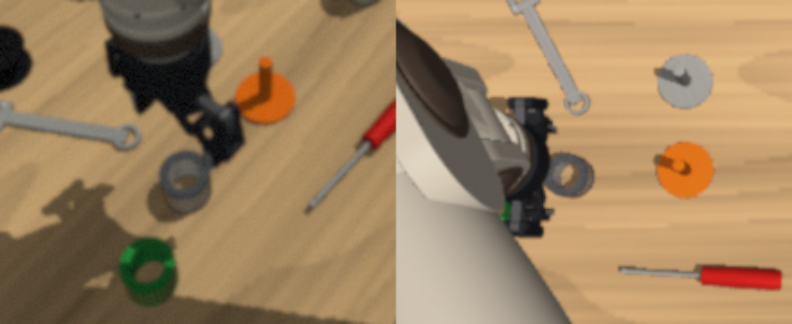

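The filter sits between the open fingers, with the jaws along x and the green ring clear of them. Next I lower and grip.

```bash
python3 -m creep '[[0,0,0.03,0,0,0,1],[0,0,0.06,0,0,0,1],[0,0,0.08,0,0,0,1],[0,0,0.092,0,0,0,1],[0,0,0.098,0,0,0,1],[0,0,0.098,0,0,0,1],[0,0,0.098,0,0,0,1]]'; python3 -m creep '[[0,0,0,0,0,0,0.4],[0,0,0,0,0,0,0.3],[0,0,0,0,0,0,0.3],[0,0,0,0,0,0,0.3],[0,0,0,0,0,0,0.3],[0,0,0,0,0,0,0.3],[0,0,0,0,0,0,0.3]]' 35;python3 -m creep '[[0,0,0,0,0,0,0.3],[0,0,0,0,0,0,0.3],[0,0,0,0,0,0,0.3],[0,0,0,0,0,0,0.3]]' 35
```

```text
time: 3.3
ee_pos: [0.4534, 0.2749, 0.0091]
tcp_rot: [-180.0, -0.1, 0.0]
wrist_force: [0.1, 0.2, 0.1]
opening: 0.0854
time: 4.0
ee_pos: [0.4532, 0.2749, 0.009]
tcp_rot: [-180.0, -0.1, 0.0]
wrist_force: [-2.1, -0.9, 5.7]
opening: 0.0518
time: 4.4
ee_pos: [0.4532, 0.2749, 0.009]
tcp_rot: [-180.0, -0.1, 0.0]
wrist_force: [-1.0, -1.3, 5.8]
opening: 0.0516
```

```bash
python3 -m creep '[[0,0,-0.02,0,0,0,0.3],[0,0,-0.05,0,0,0,0.3],[0,0,-0.09,0,0,0,0.3],[0,0,-0.12,0,0,0,0.3],[0,0,-0.12,0,0,0,0.3]]'; python3 -m creep '[[0.02,0.023,0,0,0,0,0.3],[0.05,0.06,0,0,0,0,0.3],[0.08,0.095,0,0,0,0,0.3],[0.105,0.125,0,0,0,0,0.3],[0.121,0.143,0,0,0,0,0.3],[0.121,0.143,0,0,0,0,0.3],[0.121,0.143,0,0,0,0,0.3],[0.121,0.143,0,0,0,0,0.3]]'
python3 -c "
from h import *
o=bot.get_obs();print(o['time'],o['ee_pos'],o['tcp_rot'])
for n in P: cv2.imwrite(f'pics/{n}2.png',optics.camera(n)[:,:,::-1])
a=cv2.imread('pics/side2.png')[130:330,150:350];b=cv2.imread('pics/top2.png')[100:300,130:330]
cv2.imwrite('pics/c2.png',cv2.resize(np.hstack([a,b]),None,fx=2,fy=2,interpolation=2))
"
```

```text
time: 4.9
ee_pos: [0.4545, 0.2758, 0.1329]
tcp_rot: [-179.8, -0.4, 0.0]
wrist_force: [-0.1, 0.3, -1.6]
opening: 0.0513
time: 5.7
ee_pos: [0.5732, 0.1323, 0.1275]
tcp_rot: [-180.0, 0.1, 0.1]
wrist_force: [-0.1, 0.2, -0.7]
opening: 0.0517
5.7 [0.57315568 0.13231747 0.127516  ] [-1.79999139e+02  5.02820116e-02  5.39017645e-02]
```

View pics/c2.png

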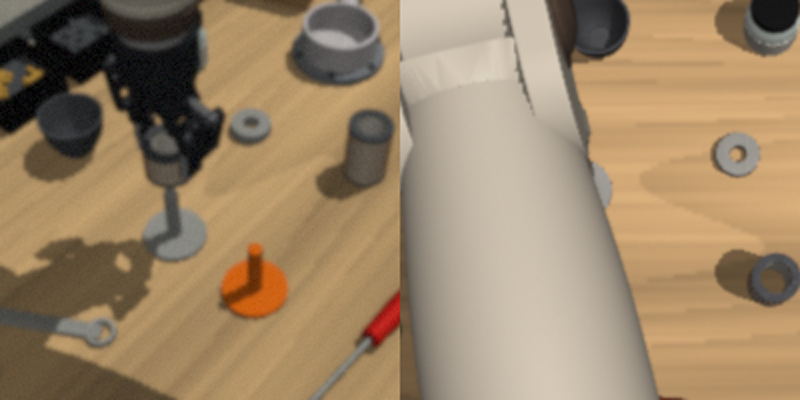

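The side view shows the filter held upright just above the rod, with the top view blocked by the arm. I'll compare its outline with the projected one.

```bash
cat >>h.py <<'E'
def circ(im,n,c,r,z,k,u0,v0,col):
    p=[(proj(n,[c[0]+r*np.cos(t),c[1]+r*np.sin(t),z])-[u0,v0]+.5)*k for t in np.linspace(0,2*np.pi,60)]
    cv2.polylines(im,[np.int32(np.round(p))],True,col,1)
E
python3 -c "
from h import *
u0,v0=200,170;k=7
a=cv2.resize(cv2.imread('pics/side2.png')[v0:v0+85,u0:u0+75],None,fx=k,fy=k,interpolation=2);b=a.copy()
circ(b,'side',(.5732,.1323),.026,.1185,k,u0,v0,(0,255,0));circ(b,'side',(.5732,.1323),.026,.1585,k,u0,v0,(0,255,0))
circ(b,'side',(.5745,.132),.036,.006,k,u0,v0,(0,0,255));circ(b,'side',(.5745,.132),.008,.076,k,u0,v0,(0,0,255))
cv2.imwrite('pics/c3.png',cv2.resize(np.hstack([a,b]),(800,453)))
"
```

```text
(no output)
```

View pics/c3.png

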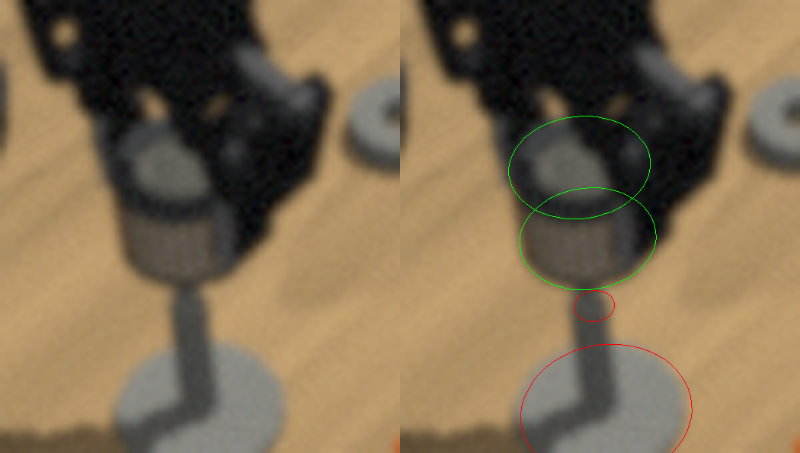

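```bash
python3 -m creep '[[0.002,-0.001,0,0,0,0,0.3],[0.002,-0.001,0.02,0,0,0,0.3],[0.002,-0.001,0.045,0,0,0,0.3],[0.002,-0.001,0.07,0,0,0,0.3],[0.002,-0.001,0.09,0,0,0,0.3],[0.002,-0.001,0.102,0,0,0,0.3],[0.002,-0.001,0.102,0,0,0,0.3],[0.002,-0.001,0.102,0,0,0,0.3]]'; python3 -m creep '[[0,0,0.004,0,0,0,0.3],[0,0,0.007,0,0,0,0.3],[0,0,0.0095,0,0,0,0.3],[0,0,0.0095,0,0,0,0.3]]'
python3 -c "
from h import *
o=bot.get_obs();print(o['time'],o['ee_pos'],o['tcp_rot'],o['wrist_force'])
n='side';cv2.imwrite('pics/side4.png',optics.camera(n)[:,:,::-1])
u0,v0=190,180;k=7
a=cv2.resize(cv2.imread('pics/side4.png')[v0:v0+85,u0:u0+85],None,fx=k,fy=k,interpolation=2)
cv2.imwrite('pics/c4.png',a)
"
```

```text
time: 6.6
ee_pos: [0.5761, 0.133, 0.0268]
tcp_rot: [-180.0, -0.0, 0.0]
wrist_force: [0.1, -0.3, 0.1]
opening: 0.0515
time: 7.0
ee_pos: [0.5757, 0.1327, 0.0162]
tcp_rot: [180.0, 0.0, 0.0]
wrist_force: [0.2, -0.3, -0.9]
opening: 0.0519
7.0 [0.57568505 0.13268776 0.01623852] [1.79999741e+02 1.73930369e-02 1.32501247e-02] [ 0.17988128 -0.25318747 -0.94610546]
```

View pics/c4.png

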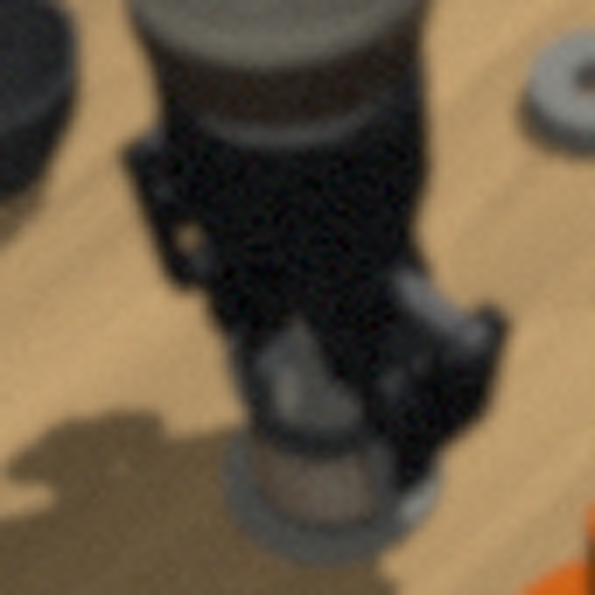

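The filter is centred over the plate and almost touching it. I'll go down slightly and release.

```bash
python3 -m creep '[[0,0,0.001,0,0,0,0.3],[0,0,0.0015,0,0,0,0.3],[0,0,0.0015,0,0,0,0.3]]'; python3 -m creep '[[0,0,0,0,0,0,0.8],[0,0,0,0,0,0,0.8],[0,0,0,0,0,0,0.8],[0,0,0,0,0,0,0.8],[0,0,0,0,0,0,0.8]]';  python3 -m creep '[[0,0,-0.01,0,0,0,0.8],[0,0,-0.03,0,0,0,0.8],[0,0,-0.06,0,0,0,0.8],[0,0,-0.1,0,0,0,0.8],[0,0,-0.1,0,0,0,0.8],[0,0,-0.1,0,0,0,0.8]]'
python3 -c "
from h import *
o=bot.get_obs();print(o['time'],o['ee_pos'],o['tcp_rot'],o['wrist_force'])
n='side';cv2.imwrite('pics/side5.png',optics.camera(n)[:,:,::-1])
u0,v0=190,190;k=7
a=cv2.resize(cv2.imread('pics/side5.png')[v0:v0+85,u0:u0+85],None,fx=k,fy=k,interpolation=2)
cv2.imwrite('pics/c5.png',a)
"
```

```text
time: 7.35
ee_pos: [0.5759, 0.1327, 0.0151]
tcp_rot: [-180.0, -0.0, 0.0]
wrist_force: [-0.7, -0.6, 0.8]
opening: 0.0518
time: 7.85
ee_pos: [0.5759, 0.1327, 0.015]
tcp_rot: [-180.0, -0.0, 0.0]
wrist_force: [0.5, 0.4, -1.1]
opening: 0.0684
time: 8.45
ee_pos: [0.5766, 0.1329, 0.1168]
tcp_rot: [-180.0, -0.2, 0.0]
wrist_force: [-0.6, -0.1, -0.5]
opening: 0.0686
8.45 [0.57658624 0.13288567 0.11677956] [-1.79962325e+02 -1.63524834e-01  1.86495066e-02] [-0.6306149  -0.11171367 -0.53735307]
```

View pics/c5.png

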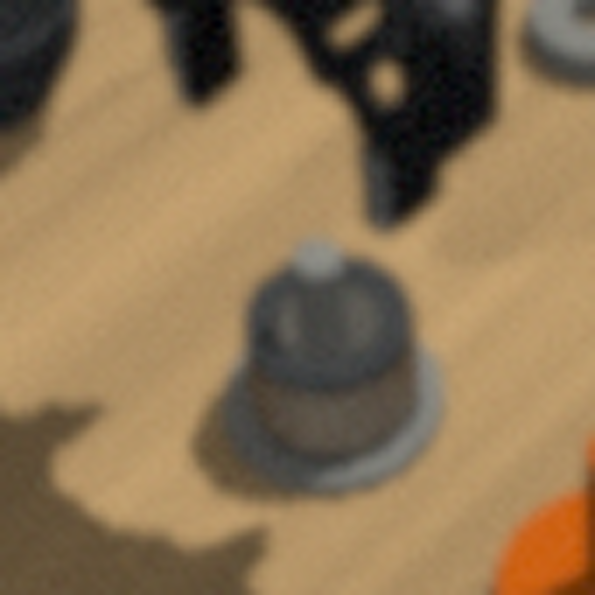

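The filter sits flat on the plate around the rod. Next I grip the rod above it.

```bash
python3 -m creep '[[0,0,0.02,0,0,0,0.8],[0,0,0.045,0,0,0,0.8],[0,0,0.058,0,0,0,0.8],[0,0,0.064,0,0,0,0.8],[0,0,0.064,0,0,0,0.8],[0,0,0.064,0,0,0,0.8],[0,0,0.064,0,0,0,0.8]]' 100; python3 -m creep '[[0,0,0,0,0,0,0.5],[0,0,0,0,0,0,0.35],[0,0,0,0,0,0,0.25],[0,0,0,0,0,0,0.2],[0,0,0,0,0,0,0.1],[0,0,0,0,0,0,0],[0,0,0,0,0,0,0],[0,0,0,0,0,0,0]]' 100;  python3 -m creep '[[0,0,0,0,0,0,0],[0,0,0,0,0,0,0],[0,0,0,0,0,0,0],[0,0,0,0,0,0,0]]' 100
python3 -c "
from h import *
o=bot.get_obs();print(o['time'],o['ee_pos'],o['tcp_rot'],o['wrist_force'])
n='side';cv2.imwrite('pics/side6.png',optics.camera(n)[:,:,::-1])
u0,v0=190,190;k=7
a=cv2.resize(cv2.imread('pics/side6.png')[v0:v0+85,u0:u0+85],None,fx=k,fy=k,interpolation=2)
cv2.imwrite('pics/c6.png',a)
"
```

```text
time: 9.2
ee_pos: [0.5764, 0.1329, 0.0521]
tcp_rot: [-180.0, -0.1, 0.0]
wrist_force: [-0.3, 0.4, -0.6]
opening: 0.0684
time: 10.0
ee_pos: [0.5764, 0.1328, 0.0514]
tcp_rot: [-180.0, -0.1, 0.0]
wrist_force: [4.2, 0.4, 3.3]
opening: 0.0126
time: 10.4
ee_pos: [0.5764, 0.1328, 0.0515]
tcp_rot: [-180.0, -0.1, 0.0]
wrist_force: [4.8, 0.0, 3.3]
opening: 0.0129
10.4 [0.57639095 0.13276508 0.05147559] [-1.79988226e+02 -8.02297274e-02  1.35299719e-02] [4.8093107  0.01637379 3.30729967]
```

View pics/c6.png

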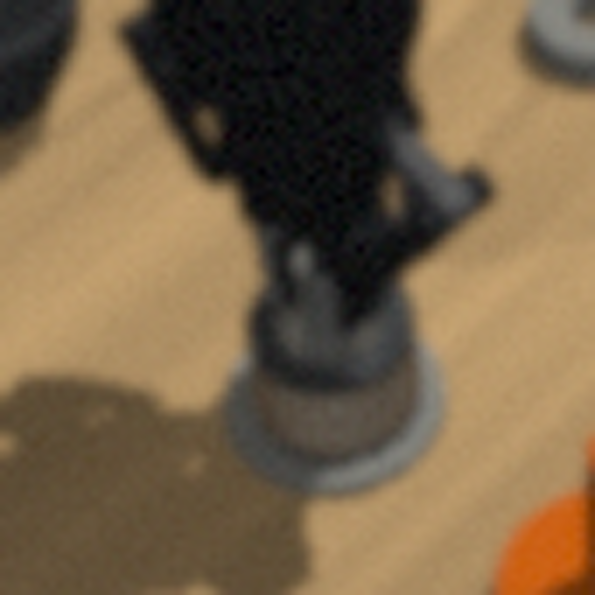

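```bash
python3 -m creep '[[0,0,-0.004,0,0,0,0],[0,0,-0.012,0,0,0,0],[0,0,-0.022,0,0,0,0],[0,0,-0.03,0,0,0,0],[0,0,-0.03,0,0,0,0],[0,0,-0.03,0,0,0,0]]'
python3 -c "
from h import *
o=bot.get_obs();print(o['time'],o['ee_pos'],o['tcp_rot'],o['wrist_force'],o['torque'],o['opening'])
n='side';cv2.imwrite('pics/side7.png',optics.camera(n)[:,:,::-1])
u0,v0=190,180;k=7
a=cv2.resize(cv2.imread('pics/side7.png')[v0:v0+85,u0:u0+85],None,fx=k,fy=k,interpolation=2)
cv2.imwrite('pics/c7.png',a)
"
```

```text
time: 11.05
ee_pos: [0.5759, 0.1328, 0.0812]
tcp_rot: [-180.0, -0.0, 0.0]
wrist_force: [-0.7, -1.1, -4.2]
opening: 0.0129
11.05 [0.57588218 0.13276366 0.08118473] [-1.79993925e+02 -1.65997812e-02  1.96585664e-02] [-0.65654337 -1.05020066 -4.24515899] [0.00024026 0.02212314 0.01157669] 0.012893418805809022
```

View pics/c7.png

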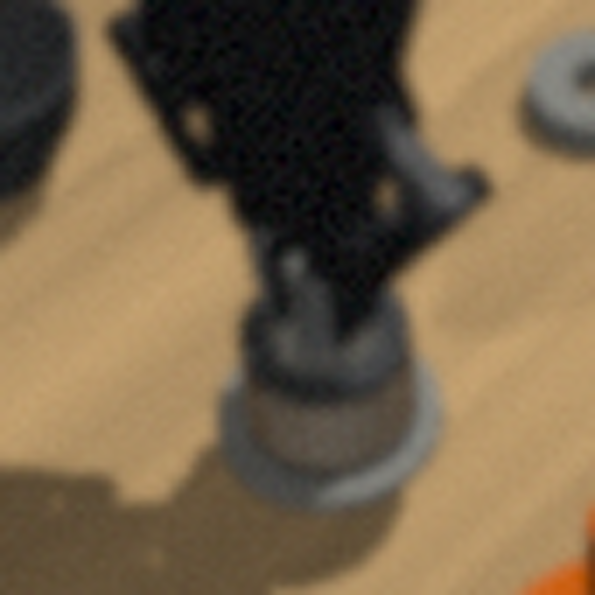

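The wrist now carries 4.2 N, about the weight of both parts, and the carrier hangs upright. I'll lift higher and move across gently.

```bash
python3 -m creep '[[0,0,-0.01,0,0,0,0],[0,0,-0.025,0,0,0,0],[0,0,-0.045,0,0,0,0],[0,0,-0.055,0,0,0,0],[0,0,-0.06,0,0,0,0],[0,0,-0.06,0,0,0,0]]'; python3 -m creep '[[0.001,0.006,0,0,0,0,0],[0.002,0.018,0,0,0,0,0],[0.0035,0.036,0,0,0,0,0],[0.006,0.060,0,0,0,0,0],[0.008,0.085,0,0,0,0,0],[0.011,0.110,0,0,0,0,0],[0.0135,0.135,0,0,0,0,0],[0.016,0.16,0,0,0,0,0]]'; python3 -m creep '[[0.0025,0.025,0,0,0,0,0],[0.005,0.05,0,0,0,0,0],[0.0075,0.075,0,0,0,0,0],[0.010,0.1,0,0,0,0,0],[0.0125,0.125,0,0,0,0,0],[0.014,0.14,0,0,0,0,0],[0.015,0.15,0,0,0,0,0],[0.0155,0.155,0,0,0,0,0]]'; python3 -m creep '[[0,0,0,0,0,0,0],[0,0,0,0,0,0,0],[0,0,0,0,0,0,0]]'
```

```text
time: 11.7
ee_pos: [0.5762, 0.1328, 0.1418]
tcp_rot: [-180.0, -0.1, 0.0]
wrist_force: [0.3, -0.1, -3.5]
opening: 0.0127
time: 12.5
ee_pos: [0.5914, -0.0293, 0.1403]
tcp_rot: [180.0, 0.1, -0.0]
wrist_force: [0.3, -0.1, -3.7]
opening: 0.0133
time: 13.3
ee_pos: [0.6072, -0.1831, 0.1406]
tcp_rot: [-180.0, 0.0, -0.0]
wrist_force: [-0.9, -0.6, -4.1]
opening: 0.013
time: 13.6
ee_pos: [0.6074, -0.1814, 0.1411]
tcp_rot: [-180.0, 0.0, 0.1]
wrist_force: [0.3, 0.7, -4.5]
opening: 0.0128
```

```bash
python3 -m creep '[[0.001,0.006,0,0,0,0,0],[0.002,0.02,0,0,0,0,0],[0.004,0.04,0,0,0,0,0],[0.0055,0.054,0,0,0,0,0],[0.0055,0.06,0,0,0,0,0],[0.0055,0.06,0,0,0,0,0],[0.0055,0.06,0,0,0,0,0],[0.0055,0.06,0,0,0,0,0]]'
python3 -c "
from h import *
o=bot.get_obs();print(o['time'],o['ee_pos'],o['tcp_rot'],o['wrist_force'],o['torque'],o['opening'])
for n in P: cv2.imwrite(f'pics/{n}8.png',optics.camera(n)[:,:,::-1])
u0,v0=275,80;k=6
a=cv2.resize(cv2.imread('pics/side8.png')[v0:v0+100,u0:u0+66],None,fx=k,fy=k,interpolation=2)
u0,v0=335,120
b=cv2.resize(cv2.imread('pics/top8.png')[v0:v0+100,u0:u0+66],None,fx=k,fy=k,interpolation=2)
cv2.imwrite('pics/c8.png',np.hstack([a,b]))
"
```

```text
time: 14.4
ee_pos: [0.6129, -0.2419, 0.141]
tcp_rot: [-180.0, 0.0, 0.0]
wrist_force: [-0.6, -0.3, -4.1]
opening: 0.013
14.4 [ 0.61291812 -0.24185722  0.14102038] [-1.79986637e+02  2.38103816e-03  3.48269392e-02] [-0.55712053 -0.25282185 -4.11707829] [0.02594135 0.02435814 0.0394804 ] 0.013020070500098083
```

View pics/c8.png

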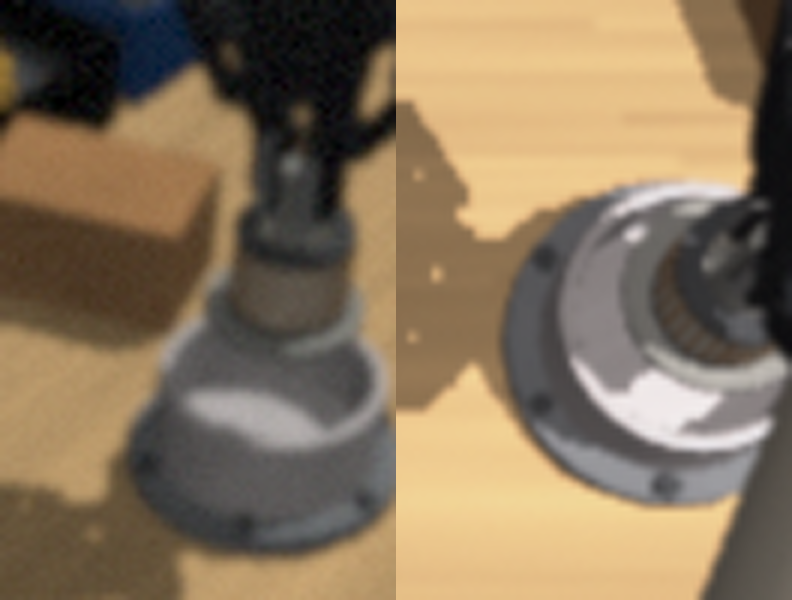

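```bash
python3 -c "
from h import *
o=bot.get_obs();c=o['ee_pos'];k=6;out=[]
for n,u0,v0 in(('side',275,80),('top',335,120)):
    a=cv2.resize(cv2.imread(f'pics/{n}8.png')[v0:v0+100,u0:u0+66],None,fx=k,fy=k,interpolation=2)
    circ(a,n,c,.036,c[2]-.0455,k,u0,v0,(0,255,0));circ(a,n,(.613,-.241),.052,.055,k,u0,v0,(0,0,255))
    out.append(a)
cv2.imwrite('pics/c9.png',np.hstack(out))
"
```

```text
(no output)
```

View pics/c9.png

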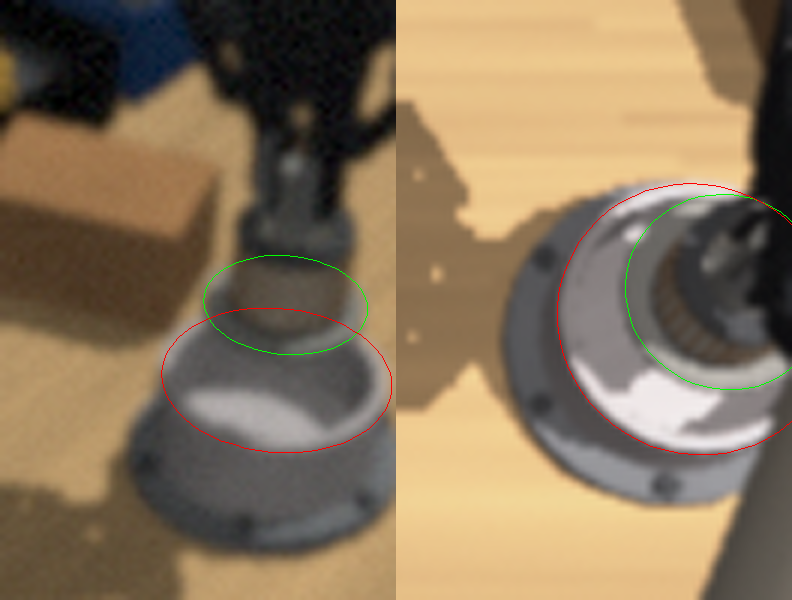

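The projected plate and rim outlines match both pictures to about 1 mm, so the 10 mm of play is ample. I'll lower the carrier.

```bash
python3 -m creep '[[0,0,0.006,0,0,0,0],[0,0,0.018,0,0,0,0],[0,0,0.032,0,0,0,0],[0,0,0.046,0,0,0,0],[0,0,0.058,0,0,0,0],[0,0,0.065,0,0,0,0],[0,0,0.069,0,0,0,0],[0,0,0.069,0,0,0,0]]'; python3 -m creep '[[0,0,0.001,0,0,0,0],[0,0,0.002,0,0,0,0],[0,0,0.003,0,0,0,0],[0,0,0.003,0,0,0,0],[0,0,0.003,0,0,0,0]]'
```

```text
time: 15.3
ee_pos: [0.6127, -0.2422, 0.0715]
tcp_rot: [-180.0, 0.0, 0.0]
wrist_force: [0.4, 0.8, -3.5]
opening: 0.0127
time: 15.8
ee_pos: [0.613, -0.2423, 0.0691]
tcp_rot: [180.0, -0.0, 0.0]
wrist_force: [-0.0, -0.3, -3.8]
opening: 0.0126
```

```bash
python3 -m creep '[[0,0,0.0005,0,0,0,0],[0,0,0.001,0,0,0,0],[0,0,0.0015,0,0,0,0],[0,0,0.0015,0,0,0,0],[0,0,0.0015,0,0,0,0]]'; python3 -m creep '[[0,0,0.0005,0,0,0,0],[0,0,0.001,0,0,0,0],[0,0,0.001,0,0,0,0]]'
```

```text
time: 16.3
ee_pos: [0.6129, -0.2422, 0.0674]
tcp_rot: [-180.0, 0.0, 0.0]
wrist_force: [0.6, -0.4, -1.8]
opening: 0.0131
time: 16.6
ee_pos: [0.613, -0.2423, 0.0665]
tcp_rot: [180.0, -0.0, 0.0]
wrist_force: [0.7, 0.5, -3.8]
opening: 0.0131
```

```bash
python3 -m creep '[[0,0,0.0004,0,0,0,0],[0,0,0.0008,0,0,0,0],[0,0,0.0008,0,0,0,0],[0,0,0.0008,0,0,0,0]]'; python3 -c "
from h import *
o=bot.get_obs();print(o['ee_pos'],o['wrist_force'])"
```

```text
time: 17.0
ee_pos: [0.6132, -0.2423, 0.0664]
tcp_rot: [180.0, -0.1, 0.0]
wrist_force: [-0.6, 0.8, 4.0]
opening: 0.0126
[ 0.61317074 -0.24232857  0.06635329] [-0.55853069  0.77707695  3.97369748]
```

The force has reversed from -3.8 N to +4.0 N at z = 0.0664, which is where the plate should meet the floor. I'll release.

```bash
python3 -m creep '[[0,0,0,0,0,0,0.1],[0,0,0,0,0,0,0.2],[0,0,0,0,0,0,0.4],[0,0,0,0,0,0,0.6],[0,0,0,0,0,0,0.6],[0,0,0,0,0,0,0.6],[0,0,0,0,0,0,0.6]]'; python3 -m creep '[[0,0,-0.01,0,0,0,0.6],[0,0,-0.03,0,0,0,0.6],[0,0,-0.07,0,0,0,0.6],[0,0,-0.12,0,0,0,0.6],[0,0,-0.14,0,0,0,0.6],[-0.1,0.02,-0.15,0,0,0,0.6],[-0.15,0.05,-0.15,0,0,0,0.6],[-0.15,0.05,-0.15,0,0,0,0.6]]'; python3 -m creep '[[-0.05,0,0,0,0,0,0.6],[-0.1,0,0,0,0,0,0.6],[-0.15,0,0,0,0,0,0.6],[-0.15,0,0,0,0,0,0.6],[-0.15,0,0,0,0,0,0.6],[-0.15,0,0,0,0,0,0.6]]'
python3 -c "
from h import *
for n in P: cv2.imwrite(f'pics/{n}10.png',optics.camera(n)[:,:,::-1])
k=6
u0,v0=275,95
a=cv2.resize(cv2.imread('pics/side10.png')[v0:v0+90,u0:u0+66],None,fx=k,fy=k,interpolation=2)
u0,v0=345,130
b=cv2.resize(cv2.imread('pics/top10.png')[v0:v0+90,u0:u0+66],None,fx=k,fy=k,interpolation=2)
cv2.imwrite('pics/c10.png',np.hstack([a,b]))
cv2.imwrite('pics/d10.png',np.hstack([cv2.imread('pics/side10.png')[:,100:500],cv2.imread('pics/top10.png')[:,100:500]]))
"
```

```text
time: 17.7
ee_pos: [0.6129, -0.2423, 0.0656]
tcp_rot: [-180.0, 0.0, 0.0]
wrist_force: [0.2, 0.2, 0.1]
opening: 0.0512
time: 18.5
ee_pos: [0.4701, -0.2891, 0.2161]
tcp_rot: [180.0, -0.0, 0.1]
wrist_force: [0.5, -1.0, 0.6]
opening: 0.0514
time: 19.1
ee_pos: [0.3221, -0.2892, 0.2158]
tcp_rot: [180.0, -0.1, 0.0]
wrist_force: [0.5, 0.1, -0.7]
opening: 0.0512
```

View pics/c10.png

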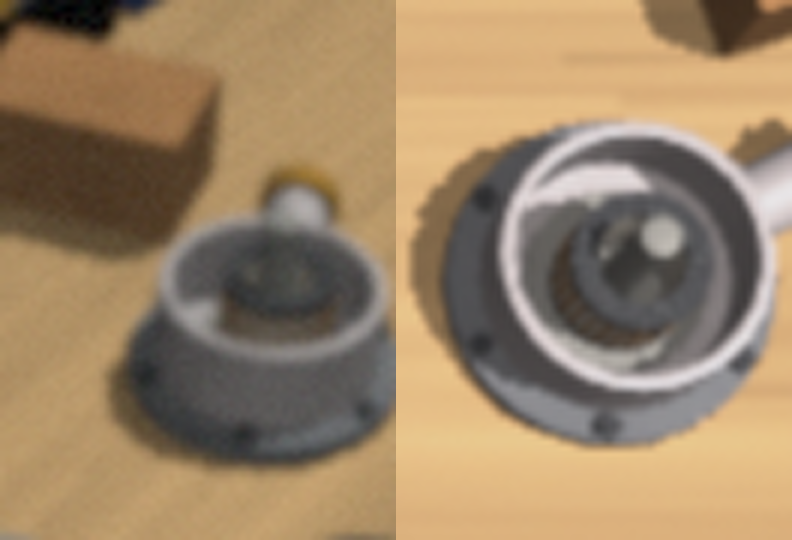

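View pics/d10.png

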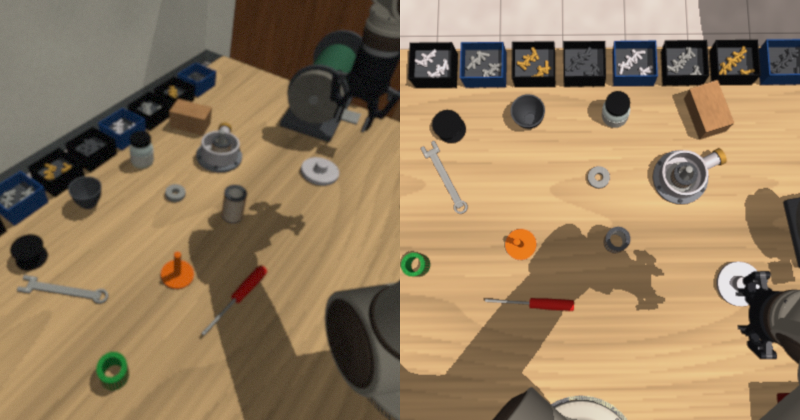

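Both views show the carrier and filter inside the housing. The tall filter, the orange carrier and the green ring haven't moved. I'll check the height numerically.

```bash
python3 -c "
from h import *
c=(.613,-.2423);k=6;out=[]
print(proj('top',[*c,.091]),'seen 389.2 169.5')
for n,u0,v0 in(('side',275,95),('top',345,130)):
    a=cv2.resize(cv2.imread(f'pics/{n}10.png')[v0:v0+90,u0:u0+66],None,fx=k,fy=k,interpolation=2)
    circ(a,n,c,.026,.061,k,u0,v0,(0,255,0));circ(a,n,c,.008,.091,k,u0,v0,(0,255,255));circ(a,n,c,.036,.021,k,u0,v0,(255,0,0))
    out.append(a)
cv2.imwrite('pics/c11.png',np.hstack(out))
o=bot.get_obs();print(o['time'],o['qd'].round(2))
"
```

```text
[389.10779307 168.52290864] seen 389.2 169.5
19.2 [ 0.14  0.29 -0.15  0.02  0.02 -0.1 ]
```

View pics/c11.png

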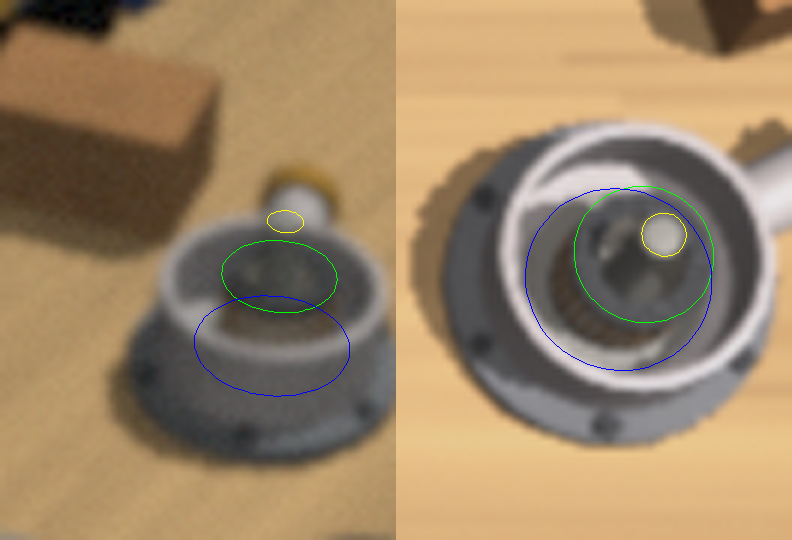

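```bash
python3 -c "
from workcell import bot
print(bot.job_done())"
```

```text
the job is handed in; nothing more can be done
None
```

The short filter is on the steel carrier, and the two sit together upright in the aluminium housing. I handed the job in at about 19 s of the 64 s allowed; no verdict is reported.

**What I did:** I set the short filter flat on the plate over the rod. I then gripped the rod above the filter at 100 N and lifted both; the wrist force read about 4 N, near their combined weight. I lowered them until the force reversed from -3.8 to +4.0 N at TCP z = 0.066 m, the height at which the plate should meet the floor. Then I let go and moved the arm clear.

**Last checks:**
- **Seating:** the filter's top, the rod's top and the plate match their projected seated outlines to about 1 pixel (2 mm) in the top view. The filter's top also matches in the side view.
- **Rod top, side view:** I couldn't confirm it there, because it doesn't stand out against the grey pipe.
- **Other objects:** the tall filter, the orange carrier and the green ring stand where they were, judged by eye.
- **Odd reading:** the gripper reported 13 mm on the 16 mm rod, which I put down to the fingers flexing under load. The grip held without slipping.

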